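# Seat the stem thermometer in the full-depth well of the block bath

## Robot

A 6-joint arm with a two-finger parallel gripper is mounted at the origin on the work surface. World frame = base frame: x ahead of the robot, y to its left, z up, the work surface at z = 0. Lengths are in m, angles in rad, forces in N, time in s.
With the tool pointing down it reaches from about 0.375 to 0.75 m from the base axis. Payload 9 kg.
Tool frame: the origin (TCP) lies midway between the tips of the shut fingers; the grasp point (between the pads) lies 19 mm behind it; z points along the fingers, y is the direction in which the jaws open and shut (so a half turn about z gives the same grasp; the last joint's range is limited). The gripper opens to 85 mm and grips with 20 to 120 N. Pads are 22 mm wide; open, the fingers measure 114 mm over their backs; the gripper's body (76 mm by 85 mm) begins 54 mm behind the grasp point. The pads swing forward as they close: fully open they stand 13 mm farther back than shut.
Start: joints at [1.027, 0.104, 0.097, 1.564, 0, 1.353], TCP at [0.192, 0.568, 0.231] pointing down, gripper open.
Joint ranges: [-2.99, 2.99], [-0.84, 1.86], [-1.1, 1.16], [-1.84, 2.11], [-1.51, 1.56], [-3.14, 3.14]. Speed limits (rad/s): [2.22, 2.22, 2.57, 3.14, 3.14, 3.14].

## Interface

Orientations are given as a rotation vector (axis times angle).
In Python, from station import ctrl, set_gripper, kinematics, readout, eyes, finish_job gives the robot as it stands. The module is installed in compiled form; this text tells all that it offers. Calls block until the motion is done:
- ctrl.move_ptp(position, orientation): joint-space move of the TCP to a pose.
- ctrl.move_l(position, rot=None, feed=0.15, contact_N=None): straight line of the TCP; rot=None keeps the orientation; feed is the mean speed in m/s. With contact_N (N) it stops when the force on the tool has changed by that much, and returns True; else False.
- ctrl.move_j(angles): joint-space move.
- set_gripper(opening, grasp_force=None): opening from 0.0 (shut) to 1.0 (fully open); grasp_force is the grip in N (None keeps the last); returns when the fingers have stopped.
- ctrl.sleep(seconds).
- kinematics.inverse_kinematics(position, orientation): joint angles nearest the present ones, or None.
- readout.get_obs(): the state.
- eyes.camera(name): name is "scene" or "top" or "wrist"; returns a dict with "frame" (384x512x3 uint8, red, green, blue), "K" (3x3 intrinsics, pixels), "rvec" (rotation vector, rad) and "tvec" (3), from world to camera coordinates, as OpenCV has them; the wrist camera has in their place "T_tool_cam" (4x4, takes a point from camera to tool coordinates, whose origin is the TCP and whose axes are the flange's). Camera axes: x right, y down, z forward; pixel columns grow to the right and rows downward; lengths in m; the calibration is good to about 2 mm. A picture is of the moment at which its call begins: read the wrist's pose just before it. There is no depth.
A pose or a line that the arm cannot do raises ctrl.IKError and nothing moves.
- finish_job(): hands the job in, once; it reports no verdict.
The state is a dict: "time_s": time; "joints": joint angles; "joint_velocities": joint speeds; "tau": joint torques, N m; "position": TCP position; "ee_rot": TCP orientation; "contact_force": force on the tool from outside, world axes, zero at the start; "torque": the same for the moment, N m; "finger_gap": opening from 0.0 (shut) to 1.0 (fully open).
Only numpy, scipy, OpenCV 4.12 (cv2) and the standard library are available. Lean on these libraries where they do the work, as an engineer would, in place of code of your own. Each camera call takes 0.05 s, during which the arm holds its last target. There are 200 camera calls.

## Task

The thermometer has to stand at its full immersion depth in the block bath, but two of the three wells still have a spacer from short vials at the bottom. Take it by its handle out of its stand, push it gently past the spring ball to the bottom of a well and read the ring on its stem against the top of the block; where the ring stays above the top, draw it out and try another well. Leave it standing, let go, at the bottom of the well where the ring comes level with the block's top, without ever forcing the stem, and leave the jar, the dish and the brush alone.

Things in the scene. Friction and masses are not known exactly. Their poses are not given: they have to be found in the camera images.
- probe_handle (a point): Point on the axis of the loose stem thermometer, mid-way up its gripping zone, 118 mm above the tip. The thermometer is one rigid thing of about 75 g, 156 mm long, z axis from tip to handle. Grey ribbed round handle, 18 mm in diameter from 90 to 136 mm above the tip, then a 21 mm head up to 156 mm. It starts upright in the stand. Hold it by the handle only
- probe_tip (a point): The lowest point of the rounded (hemispherical) tip of the thermometer's slender steel stem; the stem is 8 mm in diameter and 90 mm long from here up to the handle. Do not force it: press it on a well's bottom with at most about 15 N (over 30 N spoils it), nor hard on the block beside a well
- probe_ring (a point): Centre of the narrow dark immersion ring around the stem, 60 mm above the tip (30 mm below the handle): level with the mouth of the well when the stem stands on the floor of the free well, 14 to 30 mm above it on a spacer
- bath: Block bath (switched off), fixed: white housing with a low console towards its -x side and an aluminium block with three wells; origin under the block's centre at table level, z up, the row of wells along y. Overall 205 mm in x (from -128 to +78 mm), 166 mm in y; the block is 70 x 130 mm and its top is 95 mm above the table, 10 mm over the housing round it
- well1 (a point): Centre of the mouth of the first well (+34 mm along the bath's y), in the plane of the block's top, 95 mm above the table. The three wells look alike: vertical blind bores 9.5 mm in diameter. One of them, not always the same, is free to its floor 60 mm below the mouth; in the other two a fixed spacer stops the stem 30 to 46 mm below the mouth. Floor and spacers are hard
- well2 (a point): Centre of the mouth of the middle well (on the bath's z axis), else as well1. In the wall of every well, 14 mm below the mouth on the bath's +x side, a spring-loaded ball leans on the stem: pushing past it takes about 4 to 8 N (a soft stop, not the bottom), then the stem drags with some 2 to 6 N both ways, so the thermometer stays where it is left and does not sink by its own weight
- well3 (a point): Centre of the mouth of the third well (-34 mm along the bath's y); as well1
- stand: Thermometer stand, fixed: round foot 68 mm in diameter and 8 mm high, with an upright white sleeve 24 mm in diameter whose top is 100 mm above the table, bore 11 mm; the handle's lower end rests on the sleeve's top, the stem hangs free inside. Origin under its centre, on the table
- jar: Loose closed specimen jar, 48 mm in diameter, 62 mm high; origin under its centre. Bystander
- dish: Loose closed petri dish, 90 mm in diameter, 16 mm high; origin under its centre. Bystander
- brush: Loose brush lying on the table, 150 mm long. Bystander
Not all that is in view belongs to the job. What is shaped like the part that bears probe_handle but blue or green is not meant.

How it is judged:
On the way, in this order (a step that is already met when the one before it is completed fails the run):
1. the thermometer is drawn up out of its stand (z of probe_tip in the frame of stand above 0.101 m), for 0.1 s.
2. its stem is pushed to the bottom of the full-depth well, the ring level with the block's top (z of probe_ring in the frame of bath below 0.0975 m and (horizontal distance between probe_ring and well1 below 0.004 m or horizontal distance between probe_ring and well2 below 0.004 m or horizontal distance between probe_ring and well3 below 0.004 m)), for 0.2 s.
At the end, for the whole second after the job is handed in: The released thermometer stands at rest and upright (within 0.08 rad) in one of the wells, its ring within 2.5 mm of the level of the block's top and within 4 mm of the well's axis, which only the well without a spacer allows (all of step 2 and z of probe_ring in the frame of bath above 0.0925 m and angle between probe_tip's own z axis and vertical below 0.08 rad and linear speed of probe below 0.02 m/s); the robot touches nothing.
It fails at once if the stem is forced: pressed on the bottom of a well with more than 30 N, or on the rest of the bath (the spring ball's squeeze counted in) with more than 40 N (contact force between probe_c0 and seat_a_c0 above 30 N or contact force between probe_c0 and seat_b_c0 above 30 N or contact force between probe_c0 and seat_c_c0 above 30 N or contact force between probe_c0 and bath above 40 N).
It fails at once if the jar is moved by more than 25 mm (distance of jar from where it was at the start of the episode above 0.025 m).
It fails at once if the dish is moved by more than 25 mm (distance of dish from where it was at the start of the episode above 0.025 m).
It fails at once if the brush is moved by more than 25 mm (distance of brush from where it was at the start of the episode above 0.025 m).
It also fails if it takes over 72 s, if anything falls off the work surface, if the arm or the gripper's body presses on something with over 40 N, if the wrist force passes 120 N, or if a joint passes its speed limit or range.

## Working session

There is one attempt and no reset: what is moved stays moved. The work goes in short steps, each a Python script; the robot and the scene stay as the last script left them, time stands still between calls to the robot, and variables do not carry over. Pictures are saved under pics/ and viewed, about 8 in all and at most 12, crops included, and the job is handed in when it is done.

```bash
mkdir -p pics
cat > h.py <<'E'
import numpy as np, cv2
from station import ctrl, set_gripper, kinematics, readout, eyes, finish_job
def ray(c,u,v):
    R,_=cv2.Rodrigues(np.array(c["rvec"],float)); t=np.array(c["tvec"],float).ravel()
    p=cv2.undistortPoints(np.array([[[u,v]]],float),np.array(c["K"],float),None).ravel()
    return -R.T@t, R.T@np.array([p[0],p[1],1.])
def onz(c,u,v,z):
    o,d=ray(c,u,v); return o+d*(z-o[2])/d[2]
def save(n,im): cv2.imwrite(f"pics/{n}.png",im[:,:,::-1])
E
python3 - <<'E'
from h import *
import pickle
cs={n:eyes.camera(n) for n in("scene","top")}
pickle.dump(cs,open("cs.pkl","wb"))
for n in cs: save(n,cs[n]["frame"]); c=cs[n]; print(n,ray(c,256,192),np.array(c["K"])[0,0])
o=readout.get_obs(); print(o["time_s"],o["position"],o["ee_rot"]); print(eyes.camera("wrist")["T_tool_cam"])
E
```

```text
scene (array([1.1057387 , 0.34224002, 0.57252458]), array([-0.67563726, -0.36926427, -0.63825102])) 371.46723832889523
top (array([0.56602136, 0.08948898, 0.89323375]), array([ 0.03948813,  0.00721347, -0.99926392])) 363.3801885959511
0.1 [0.19186307 0.56819171 0.2306245 ] [-5.09421104e-01 -3.09957274e+00  1.69180629e-03]
[[-6.13004521e-04 -9.65008021e-01 -2.62219649e-01  6.77448472e-02]
 [ 9.99999419e-01 -3.58910838e-04 -1.01690445e-03  4.19064790e-04]
 [ 8.87207472e-04 -2.62220120e-01  9.65007679e-01 -1.41546035e-01]
 [ 0.00000000e+00  0.00000000e+00  0.00000000e+00  1.00000000e+00]]
```

View pics/scene.png

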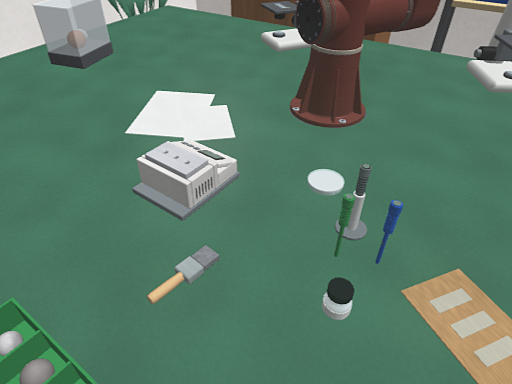

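View pics/top.png

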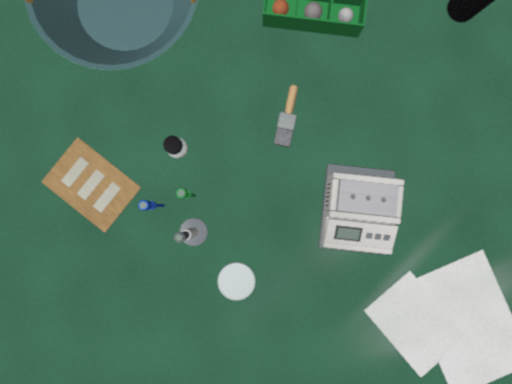

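Candidates in the scene view: the grey handle in the white sleeve at (364,178), or top (181,237); the green one at (347,207); and the blue one at (393,217). By the description it's the grey one. I'll check it in a close crop, along with the bath.

Run:
```python
from h import *
import pickle
cs=pickle.load(open("cs.pkl","rb"))
s,t=cs["scene"],cs["top"]
a=cv2.resize(s["frame"][155:270,310:420],None,fx=3.5,fy=3.5,interpolation=cv2.INTER_CUBIC)
b=cv2.resize(t["frame"][160:260,310:410],None,fx=4,fy=4,interpolation=cv2.INTER_CUBIC)
h=max(a.shape[0],b.shape[0]); im=np.zeros((h,a.shape[1]+b.shape[1],3),np.uint8)
im[:a.shape[0],:a.shape[1]]=a; im[:b.shape[0],a.shape[1]:]=b; save("crop1",im); print(im.shape,a.shape)
for n,u,v,z in [("foot",194,232,.008),("head",181,237,.166),("green",182,193,.1),("blue",145,205,.1),("jar",173,146,.062),("dish",237,281,.016),("w1",352,196,.095),("w2",367,198,.095),("w3",383,199,.095),("brush",290,115,.01)]:
    print(n,onz(t,u,v,z).round(4))
# two-view tri helper for green/blue head
def tri(u,v,a,b):
    o1,d1=ray(t,u,v);o2,d2=ray(s,a,b)
    x=np.linalg.lstsq(np.c_[d1,-d2],o2-o1,rcond=None)[0]
    p,q=o1+d1*x[0],o2+d2*x[1]; return ((p+q)/2).round(4),np.linalg.norm(p-q).round(4)
print("green",tri(182,193,348,196),"blue",tri(144,206,395,203),"grey",tri(180,238,365,166))
```

```text
(402, 785, 3) (402, 385, 3)
foot [0.5043 0.2466 0.008 ]
head [0.5054 0.2444 0.166 ]
green [0.5956 0.2567 0.1   ]
blue [0.5696 0.3372 0.1   ]
jar [0.7051 0.2859 0.062 ]
dish [0.3875 0.1418 0.016 ]
w1 [ 0.5882 -0.1159  0.095 ]
w2 [ 0.5837 -0.1489  0.095 ]
w3 [ 0.5814 -0.1841  0.095 ]
brush [0.7896 0.0121 0.01  ]
green (array([0.5934, 0.2449, 0.1566]), np.float64(0.0003)) blue (array([0.5676, 0.3213, 0.155 ]), np.float64(0.0015)) grey (array([0.5034, 0.2465, 0.1659]), np.float64(0.0003))
```

View pics/crop1.png

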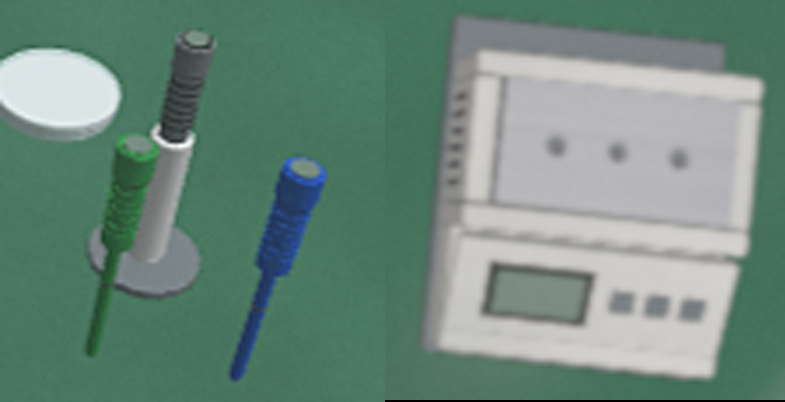

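The crop shows the right one: a grey ribbed handle at about (0.5045, 0.2455), seated in the white sleeve. The green one is about 90 mm away in +x. The wells are at about crop (557,146), (618,152) and (679,158). Next I'll refine the wells and the stand with the wrist camera.

```bash
cat >> h.py <<'E'
from scipy.spatial.transform import Rotation as Ro
def down(yaw,s=1):   # jaws (tool y) along s*(cos yaw, sin yaw)
    y=s*np.array([np.cos(yaw),np.sin(yaw),0]); z=np.array([0,0,-1.]); x=np.cross(y,z)
    return Ro.from_matrix(np.c_[x,y,z]).as_rotvec()
def wcam():
    o=readout.get_obs(); c=eyes.camera("wrist")
    T=np.eye(4); T[:3,:3]=Ro.from_rotvec(o["ee_rot"]).as_matrix(); T[:3,3]=o["position"]
    M=np.linalg.inv(T@np.array(c["T_tool_cam"])); c["rvec"]=Ro.from_matrix(M[:3,:3]).as_rotvec(); c["tvec"]=M[:3,3]
    return c
def proj(c,p): return cv2.projectPoints(np.array([p],float),np.array(c["rvec"]),np.array(c["tvec"]),np.array(c["K"],float),None)[0].ravel()
E
python3 - <<'E'
from h import *
import pickle
YB=np.arctan2(-.0068/.0682*1,1)  # bath x-axis yaw
print("yaw",YB)
best=None
for s in(1,-1):
    q=[kinematics.inverse_kinematics(p,down(YB,s)) for p in([.584,-.149,.21],[.584,-.149,.3],[.5045,.2455,.11])]
    print(s,[None if a is None else np.round(a,2) for a in q])
    if all(a is not None for a in q) and (best is None or abs(q[0][5])<best[0]): best=(abs(q[0][5]),s)
s=best[1]; print("s",s)
cs=[]
ctrl.move_ptp([.5045,.2455,.30],down(YB,s)); cs.append(wcam())
ctrl.move_ptp([.584,-.149,.23],down(YB,s)); cs.append(wcam())
ctrl.move_l([.604,-.129,.25],feed=.1); cs.append(wcam())
pickle.dump(cs,open("w.pkl","wb"))
for i,c in enumerate(cs): save(f"w{i}",c["frame"])
print(readout.get_obs()["time_s"])
im=np.hstack([cv2.resize(c["frame"],(400,300)) for c in cs[:2]]); save("w01",im)
E
```

```text
yaw -0.09937829245286439
1 [array([-0.47,  0.11,  0.06,  1.53,  0.  ,  1.2 ]), array([-0.47,  0.14,  0.26,  1.69,  0.  ,  1.2 ]), array([ 0.22, -0.  , -0.23,  1.34, -0.  ,  1.89])]
-1 [array([-0.47,  0.11,  0.06,  1.53, -0.  , -1.94]), array([-0.47,  0.14,  0.26,  1.69, -0.  , -1.94]), array([ 0.22, -0.  , -0.23,  1.34, -0.  , -1.25])]
s 1
3.975
```

View pics/w01.png

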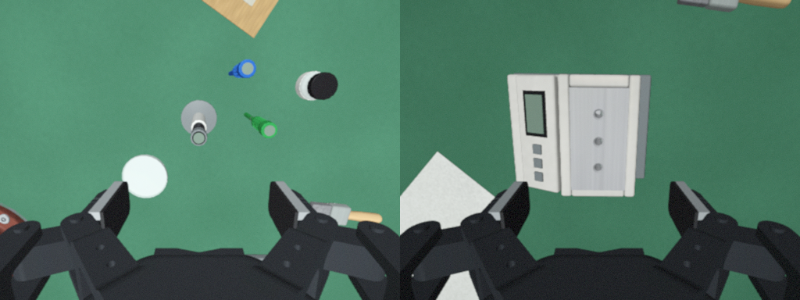

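The wrist view shows the grey head at about (254,177) full-size, and the wells at (253,145), (253,181) and (253,214).

Run:
```python
from h import *
import pickle
cs=pickle.load(open("w.pkl","rb")); t=pickle.load(open("cs.pkl","rb"))["top"]
def wells(c,guess):
    g=cv2.cvtColor(c["frame"],cv2.COLOR_RGB2GRAY).astype(float); out=[]
    for u,v in guess:
        u0,v0=int(round(u))-9,int(round(v))-9; p=g[v0:v0+19,u0:u0+19]
        w=np.clip(np.median(p)-18-p,0,None); yy,xx=np.mgrid[:19,:19]
        out.append((u0+(w*xx).sum()/w.sum(),v0+(w*yy).sum()/w.sum(),int((w>0).sum())))
    return out
P=[onz(cs[1],u,v,.095) for u,v in((253.5,145),(253.5,181),(253.5,214))]
R=[]
for c in(cs[1],cs[2],t):
    r=wells(c,[proj(c,p) for p in P]); q=[onz(c,u,v,.095) for u,v,_ in r]; R.append(q)
    print(np.round(r,1).tolist(),np.round(q,4)[:,:2].tolist(),"spacing",np.linalg.norm(q[0]-q[1]).round(4),np.linalg.norm(q[1]-q[2]).round(4))
print(onz(cs[0],254,177,.166),[proj(cs[0],[.5045,.2455,z]) for z in(.1,.166)])
a=cv2.resize(cs[0]["frame"][110:200,210:300],None,fx=4,fy=4,interpolation=cv2.INTER_CUBIC)
b=cv2.resize(cs[1]["frame"][120:240,200:300],None,fx=4,fy=4,interpolation=cv2.INTER_CUBIC)
im=np.zeros((480,760,3),np.uint8); im[:360,:360]=a; im[:,360:]=b; save("crop2",im)
```

```text
[[252.9, 146.4, 96.0], [252.7, 180.5, 103.0], [252.5, 213.5, 97.0]] [[0.5845, -0.1176], [0.5811, -0.1501], [0.5774, -0.1836]] spacing 0.0327 0.0336
[[235.5, 164.0, 91.0], [235.9, 195.4, 91.0], [236.1, 225.6, 85.0]] [[0.5845, -0.1168], [0.5811, -0.1499], [0.5775, -0.1835]] spacing 0.0332 0.0338
[[352.4, 196.1, 24.0], [367.6, 197.7, 22.0], [383.0, 199.4, 23.0]] [[0.5879, -0.1167], [0.5844, -0.1503], [0.5805, -0.1842]] spacing 0.0337 0.0341
[0.50234108 0.24775779 0.166     ] [array([256.1827065 , 165.52452589]), array([256.48818876, 179.07937562])]
```

View pics/crop2.png

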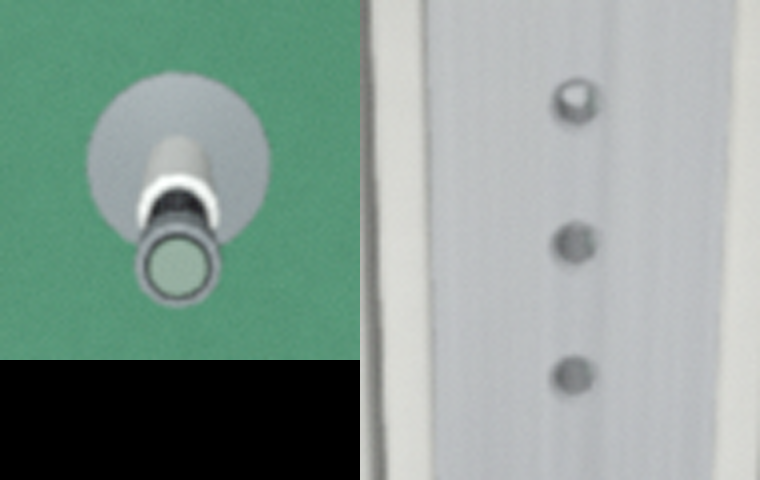

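The wells come out cleanly in the wrist frame: w1 (0.5845,-0.117), w2 (0.5811,-0.150), w3 (0.5775,-0.1835). The two cameras differ by about 3 mm, so I'll grasp first and then servo the tip to the hole within the wrist image.

Run:
```python
from h import *
YB=-.105; r=down(YB)
set_gripper(.7)
ctrl.move_ptp([.503,.247,.26],r)
print(ctrl.move_l([.503,.247,.107],feed=.1,contact_N=8))
set_gripper(0.0,50)
o=readout.get_obs(); print(o["position"],o["finger_gap"],o["contact_force"])
ctrl.move_l([.503,.247,.24],feed=.1)
o=readout.get_obs(); print(o["position"],o["finger_gap"],o["contact_force"],o["time_s"])
ctrl.move_ptp([.5811,-.150,.225],r)
c=wcam(); save("g0",c["frame"]); s=eyes.camera("scene")
print("tip pred",proj(c,[.5811,-.150,.225+.019-.118]),"w",[proj(c,p+[.095]) for p in([.5845,-.117],[.5811,-.15],[.5775,-.1835])])
a=cv2.resize(c["frame"],(768,576))[100:576]; save("g0b",a)
import pickle; pickle.dump((c,s),open("g.pkl","wb"))
b=cv2.resize(s["frame"][60:210,110:260],(450,450)); save("s0",b)
save("g0c",np.hstack([cv2.resize(c["frame"][100:300,150:350],(400,400)),b[:400,:400]]))
```

```text
False
[0.50318009 0.24704465 0.10732425] 0.19582665138699734 [-0.1622301   0.17534927  2.25087093]
[0.50268843 0.24694722 0.23921464] 0.1990218498439321 [ 0.49570425 -0.05256596 -0.43357058] 9.4333
tip pred [256.00552638 189.39909863] w [array([255.85135166, 145.10349511]), array([255.867866  , 180.40843953]), array([255.73145626, 214.07818298])]
```

View pics/g0c.png

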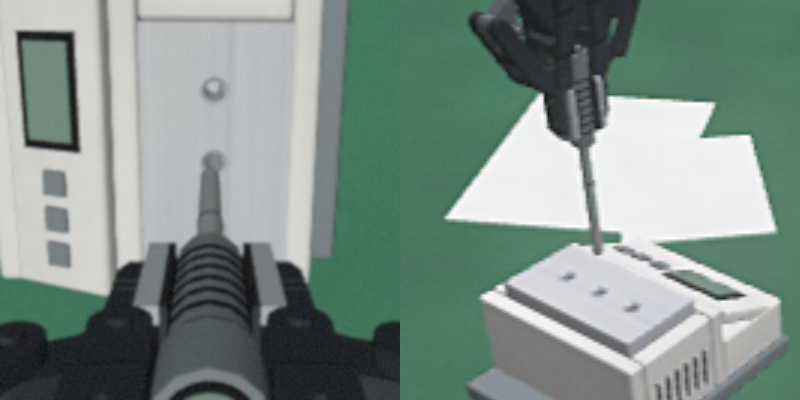

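The thermometer is held, with its tip near crop (209,168), which is about 184 in full-image rows. The tip is about 1 mm left of the well-2 axis. Next I'll hover the tip just above the block and 14 mm in -y from well 2, so the tip and hole both show.

Run:
```python
from h import *
import pickle
r=down(-.105)
ctrl.move_l([.5797,-.164,.1995],r,feed=.1)
c=wcam(); pickle.dump(c,open("g1.pkl","wb"))
o=readout.get_obs(); print(o["position"],o["contact_force"],o["time_s"])
print([proj(c,p) for p in([.5811,-.15,.095],[.5797,-.164,.102])])
u,v=proj(c,[.5811,-.15,.095]).round().astype(int); print(u,v)
save("g1",cv2.resize(c["frame"][v-30:v+50,u-40:u+40],(600,600),interpolation=cv2.INTER_CUBIC))
```

```text
[ 0.57943948 -0.16405952  0.19919596] [ 0.5141065   0.07640208 -1.09578221] 11.525
[array([256.85699753, 170.5603773 ]), array([256.97487368, 188.91790121])]
257 171
```

View pics/g1.png

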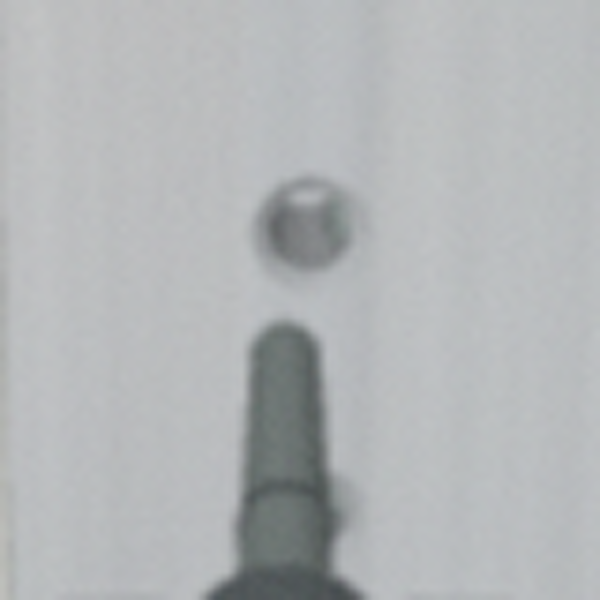

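Hole rim centre at crop (310,224); the tip's round end is centred at about (285,355), and the stem looks plumb. I'll compute the offset by ray casting and re-check with a mask.

Run:
```python
from h import *
import pickle
c=pickle.load(open("g1.pkl","rb")); f=lambda x,y:(257-40+(x+.5)/7.5-.5,171-30+(y+.5)/7.5-.5)
o=np.array([0.57943948,-0.16405952,0.19919596])
h=onz(c,*f(310,224),.095); tc=onz(c,*f(285,355),o[2]-.0973+.004)
print("hole",h,"tip",tc,"move",h-tc,"TCP target",o+(h-tc))
a=cv2.cvtColor(c["frame"],cv2.COLOR_RGB2GRAY).astype(int)
for y in (355,400,450): 
    v=int(round(f(0,y)[1])); print(v,a[v,244:268])
for v in range(165,178): print(v,a[v,247:270])
ring=onz(c,*f(285,490),o[2]-.0973+.06); print("ring xy",ring)
```

```text
hole [ 0.58198358 -0.1499839   0.095     ] tip [ 0.5779262  -0.16184162  0.10589596] move [ 0.00405738  0.01185772 -0.01089596] TCP target [ 0.58349686 -0.1522018   0.1883    ]
188 [190 189 188 189 188 180 140 109 111 113 117 115 110 103  98 132 181 188
 184 184 182 182 185 187]
194 [188 189 189 189 188 176 131 109 113 117 114 115 111 103  97 115 159 182
 184 185 180 184 185 186]
201 [188 191 188 188 183 151 116 110 114 118 116 113 110 104 101  99 135 179
 184 184 182 181 184 188]
165 [187 190 190 190 190 187 181 167 160 151 146 150 154 158 168 177 182 184
 182 182 186 189 189]
166 [186 188 189 188 188 181 165 145 147 158 165 165 166 159 152 160 171 177
 182 184 184 187 190]
167 [189 189 191 189 183 165 144 135 149 170 178 177 169 150 145 151 160 171
 177 183 186 188 189]
168 [187 190 192 189 175 147 134 124 131 145 151 153 144 131 132 144 158 166
 174 179 187 189 188]
169 [187 188 188 183 159 138 123 110 117 126 133 135 130 123 130 145 155 167
 169 179 185 187 190]
170 [189 190 189 176 149 133 107 107 118 122 132 131 129 119 124 142 155 168
 170 178 187 188 190]
171 [189 191 187 173 152 132 106 107 120 124 128 135 130 119 126 137 150 170
 168 176 186 188 190]
172 [188 189 186 174 153 138 111 106 120 126 129 132 133 127 125 133 148 171
 176 177 184 188 190]
173 [188 188 189 177 157 144 121 113 120 127 128 135 135 132 125 128 150 172
 176 181 186 189 188]
174 [188 189 191 183 162 149 133 116 123 124 129 133 133 134 126 143 165 180
 178 182 185 188 190]
175 [189 189 190 187 173 160 151 139 127 131 127 132 131 136 143 161 176 177
 180 182 187 189 189]
176 [188 190 190 191 182 167 162 161 153 143 138 139 143 150 166 177 182 179
 180 182 186 190 188]
177 [188 190 192 189 185 177 169 167 168 166 161 164 169 174 180 180 181 180
 183 185 187 189 189]
ring xy [ 0.57844519 -0.15812332  0.16189596]
```

Combining the centroid and profile estimates, the move is about (+3.6, +11.9) mm. Descend with a light contact stop.

```bash
cat >> h.py <<'E'
ZO=.0973
def st(m=""):
    o=readout.get_obs(); p=o["position"]; print(m,"t%.1f"%o["time_s"],"tcp",np.round(p,4),"tipz %.4f"%(p[2]-ZO),"F",np.round(o["contact_force"],1),"M",np.round(o["torque"],2),"gap %.3f"%o["finger_gap"]); return o
def enter(x,y,F=4):
    """lower at xy from 5 mm above the block; on rim contact spiral; True once inside the mouth"""
    for k,(r,n) in enumerate([(0,1),(.0008,6),(.0016,8)]):
        for i in range(n):
            a=2*np.pi*i/n; q=[x+r*np.cos(a),y+r*np.sin(a)]
            ctrl.move_l([*q,ZO+.0975],feed=.06)
            hit=ctrl.move_l([*q,ZO+.088],feed=.02,contact_N=F)
            o=st(f"try {r} {i} hit {hit}")
            if o["position"][2]-ZO<.0905: return True
    return False
E
python3 - <<'E'
from h import *
st("start")
print(enter(.5830,-.1522))
E
```

```text
start t11.5 tcp [ 0.5794 -0.1641  0.1992] tipz 0.1019 F [ 0.5  0.1 -1.1] M [ 0.   -0.03 -0.01] gap 0.197
try 0 0 hit False t12.5 tcp [ 0.583  -0.1522  0.1853] tipz 0.0880 F [ 0.2 -0.7 -0.7] M [ 0.   -0.01 -0.02] gap 0.199
True
```

In at the first try. Now a slow push with a 12 N stop.

```bash
cat >> h.py <<'E'
def push(F=12):
    p=readout.get_obs()["position"]; x,y=p[:2]
    for z in (.078,.070,.066,.058,.050,.042,.0335):
        hit=ctrl.move_l([x,y,ZO+z],feed=.015,contact_N=F); st(f"push {z} hit {hit}")
        if hit: break
E
python3 - <<'E'
from h import *
push()
E
```

```text
push 0.078 hit False t13.3 tcp [ 0.5827 -0.1524  0.1753] tipz 0.0780 F [-4.  -0.6  4. ] M [-0.24  1.07 -0.01] gap 0.196
push 0.07 hit False t14.0 tcp [ 0.5829 -0.1522  0.1668] tipz 0.0695 F [-1.6 -0.4 -0.1] M [-0.28  0.7   0.01] gap 0.198
push 0.066 hit False t14.4 tcp [ 0.5829 -0.1522  0.1629] tipz 0.0656 F [-2.5 -1.3 -0.2] M [-0.29  0.75 -0.  ] gap 0.193
push 0.058 hit False t15.1 tcp [ 0.5829 -0.1522  0.1549] tipz 0.0576 F [-2.8 -0.9 -0.4] M [-0.21  0.92 -0.01] gap 0.198
push 0.05 hit True t15.5 tcp [ 0.5827 -0.1523  0.152 ] tipz 0.0547 F [-1.2 -0.5  5.8] M [-0.01  0.54  0.03] gap 0.198
```

It stopped hard at 40 mm, so the ring should be about 20 mm above the block. I'll read it in the picture.

Run:
```python
from h import *
s=eyes.camera("scene"); c=wcam()
u,v=proj(s,[.583,-.15,.12]).astype(int)
w=proj(c,[.583,-.15,.1]).astype(int); print(u,v,w)
save("r2",np.hstack([cv2.resize(s["frame"][v-30:v+30,u-30:u+30],(400,400),interpolation=cv2.INTER_CUBIC),cv2.resize(c["frame"][w[1]-20:w[1]+60,w[0]-40:w[0]+40],(400,400),interpolation=cv2.INTER_CUBIC)]))
```

```text
175 147 [256 203]
```

View pics/r2.png

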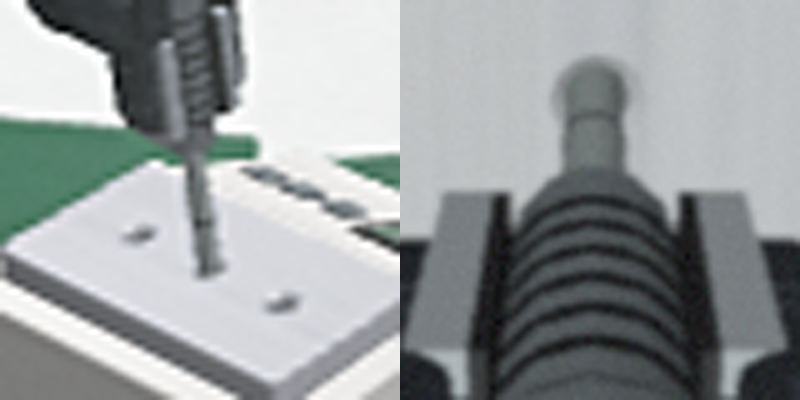

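The ring sits clearly above the mouth: scene crop ring at (203,222), mouth at (205,270). Well 2 has a spacer, so I'll draw out and try well 3, one 34 mm pitch along the measured row.

Run:
```python
from h import *
p=readout.get_obs()["position"]
ctrl.move_l([.5829,-.1522,ZO+.104],feed=.05); st("out")
if enter(.5829-.0036,-.1522-.0338): push()
```

```text
out t16.7 tcp [ 0.5827 -0.1521  0.2009] tipz 0.1036 F [-0.6  0.1 -1.8] M [ 0.01  0.02 -0.02] gap 0.196
try 0 0 hit False t18.1 tcp [ 0.5793 -0.1859  0.1852] tipz 0.0879 F [-0.3  0.7 -1.3] M [-0.06 -0.   -0.06] gap 0.197
push 0.078 hit False t18.9 tcp [ 0.5791 -0.1861  0.1754] tipz 0.0781 F [-2.4 -2.1  4.3] M [-0.38  0.92 -0.01] gap 0.196
push 0.07 hit False t19.6 tcp [ 0.5792 -0.1859  0.1669] tipz 0.0696 F [-1.6 -2.5  0.4] M [-0.51  0.57  0.01] gap 0.195
push 0.066 hit False t20.0 tcp [ 0.5792 -0.1859  0.1629] tipz 0.0656 F [-1.2 -1.5  0.7] M [-0.48  0.61 -0.  ] gap 0.200
push 0.058 hit False t20.7 tcp [ 0.5792 -0.1859  0.1549] tipz 0.0576 F [-2.9 -0.7 -0.2] M [-0.49  0.6   0.07] gap 0.201
push 0.05 hit False t21.4 tcp [ 0.5792 -0.1859  0.1469] tipz 0.0496 F [-1.7 -1.1  0.6] M [-0.41  0.63 -0.01] gap 0.200
push 0.042 hit False t22.1 tcp [ 0.5792 -0.1859  0.1389] tipz 0.0416 F [-1.7 -1.5 -0.7] M [-0.4   0.62  0.03] gap 0.204
push 0.0335 hit True t22.6 tcp [ 0.5791 -0.186   0.1316] tipz 0.0343 F [-1.9 -0.1  5.6] M [-0.07  0.45  0.03] gap 0.198
```

It bottomed at a tip height of 0.0343 (60 mm deep), so this is the free well. Release, retract and check.

Run:
```python
from h import *
set_gripper(.7); st("open")
p=readout.get_obs()["position"]
ctrl.move_l([p[0],p[1],.30],feed=.1); st("up")
ctrl.move_l([p[0]-.12,p[1]+.02,.32],feed=.15); st("away")
s=eyes.camera("scene"); t=eyes.camera("top"); 
u,v=proj(s,[.581,-.184,.12]).astype(int); a,b=proj(t,[.581,-.184,.15]).astype(int)
print(u,v,"ring/mouth z .095 px",proj(s,[.581,-.184,.095])-[u-30,v-40])
save("r3",np.hstack([cv2.resize(s["frame"][v-40:v+20,u-30:u+30],(400,400),interpolation=cv2.INTER_CUBIC),cv2.resize(t["frame"][b-40:b+40,a-40:a+40],(400,400),interpolation=cv2.INTER_CUBIC)]))
```

```text
open t23.1 tcp [ 0.5784 -0.186   0.131 ] tipz 0.0337 F [ 0.3  0.3 -0.2] M [-0.02 -0.03 -0.03] gap 0.700
up t24.9 tcp [ 0.5782 -0.1859  0.2994] tipz 0.2021 F [-0.3  0.9 -0.8] M [0.02 0.03 0.03] gap 0.700
away t25.9 tcp [ 0.4588 -0.1661  0.3197] tipz 0.2224 F [-0.4  0.2 -0.3] M [-0.02 -0.05  0.  ] gap 0.699
164 142 ring/mouth z .095 px [31.52417505 50.1023651 ]
```

View pics/r3.png

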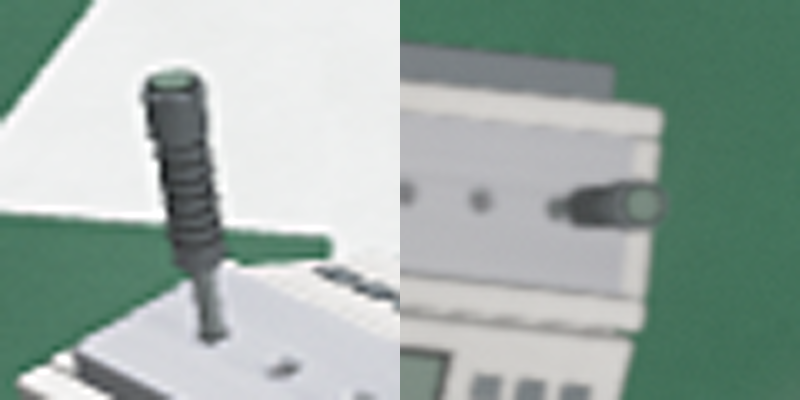

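The thermometer stands released in well 3, with no ring visible above the mouth at (213,337). The handle's lower end is at about (198,262). A quick numeric check, then I'll hand in.

Run:
```python
from h import *
s=eyes.camera("scene"); t=eyes.camera("top")
f=lambda x,y:(164-30+(x+.5)/6.667-.5,142-40+(y+.5)/6.667-.5)
m=onz(s,*f(213,335),.095); print("mouth",m)
for n,x,y,off in(("handle bottom",198,262,.030),("head top",174,80,.096)):
    o,d=ray(s,*f(x,y)); k=((m[:2]-o[:2])@d[:2])/(d[:2]@d[:2]); print(n,"z above block %.4f expect %.3f"%((o+k*d)[2]-.095,off))
a,b=proj(t,[.581,-.184,.15]).astype(int)
print("head xy",onz(t,a-40+(643-400)/5,b-40+203/5,.191),"well3 in top frame .5805 -.1842")
finish_job()
```

```text
mouth [ 0.58010123 -0.18476084  0.095     ]
handle bottom z above block 0.0296 expect 0.030
head top z above block 0.0976 expect 0.096
head xy [ 0.58025751 -0.18529816  0.191     ] well3 in top frame .5805 -.1842
the job is handed in; nothing more can be done
```

The thermometer is standing released at full depth in well 3, and the job is handed in. `finish_job` gave no verdict, and the clock stood at about 26 s of the 72 s allowed.

**What I did:** I took it by the grey handle out of the stand and tried well 2 first. There the stem stopped 40 mm down with the ring about 20 mm above the block, so well 2 has a spacer. I drew it out and pushed it into well 3, where it stopped about 60 mm down. Each push was set to stop at a 12 N change in force. I did not try well 1.

**Last checks:**
- **Depth:** the handle's lower end is 29.6 mm above the block top (30 mm expected), so the ring is level within measuring error. The ring itself can no longer be seen above the mouth.
- **Upright:** the head is about 1 mm off the well axis at 96 mm above the block, so the tilt is about 0.01 rad.
- **Robot:** the gripper is clear and touching nothing.
- **Bystanders:** the jar, dish and brush were never approached, but I did not measure them again at the end.

**Disagreement:** the top and wrist cameras differed by about 3 mm in x. I lined the tip up with the hole within a single wrist image instead, and the tip went into both wells on the first try.

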